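# Hold the sprung roof hatch just below its balance point

### The job

Get this roof mock-up ready for fitting a stay to the hatch. First push the red tapered stopper fully home in the open vent pipe and let go of it, so that no screws can drop in; then take the hatch lid by its orange bar and raise it past its balance point (the yellow mark on the arc at its side, so that the black pointer is in the red part) without letting it fly open, and bring it back down to the green band just below the mark. Finish while still holding the lid still there with the fingers, since nothing else will keep it up, and leave the drill, spray bottle, carton and wrench where they are.

Things in the scene. Friction and masses are not known exactly. Their poses are not given: they have to be found in the camera images.
- plug_center (a point): Centre (half-way up, on the axis) of the loose stopper standing upright on the bench, 85 mm tall, 0.07 to 0.14 kg, z up. From the bottom: red taper 35 mm long, diameter 30 mm at the foot to 41 mm; red flange 56 mm diameter, 8 mm thick, its underside 7.5 mm below this point; black round grip 26 mm diameter, from 0.5 to 42.5 mm above this point.
- vent_mouth (a point): Centre of the upper rim of the fixed upright white vent pipe, 80 mm above the bench; inside diameter 45 mm, outside 55 mm, open right down. It stands on a grey flashing plate 120 x 120 x 5 mm. z up. With the stopper home its flange lies on the rim, and plug_center is 7.5 mm above this point.
- lid_bar (a point): Middle of the lid's orange pull bar: round, 12 mm diameter, 130 mm long between two arms, parallel to the hinge (its y), 262 mm from the hinge axis, in the lid's plane on the robot's side. Lid shut: 85 mm above the bench, free space below, 41 mm clear gap between bar and lid edge; x points level from bar to hinge, z up. The point turns with the lid. The bar may turn in a grip.
- hatch_hinge (a point): Middle of the hinge axis, 85 mm above the bench, on the fixed hatch frame: y along the hinge, x level from the shut lid's bar to the hinge, z up. Aluminium curb 210 x 270 mm, 76 mm high, on a grey shingled flashing 280 x 360 mm, both centred 100 mm in front (-x) of the hinge. Grey lid 220 x 280 x 14 mm. Place and yaw vary.
- arc_mark (a point): The yellow balance mark (0.90 rad) on the fixed arc of radius 120 mm about the hinge, at the +y side of the hatch, 160 mm from its middle; the arc and its posts reach 210 mm above the bench. From the bottom up the arc is white, green (0.68 to 0.85 rad), yellow mark, red (0.91 to 1.45 rad). A black pointer pin on the lid's side runs along it.
- lid (a joint): Lid angle, rad: 0 shut, 1.45 fully open. Bar = hinge - 262 mm x cos(angle) along the hinge's x, + 262 mm x sin(angle) up. The 2 kg lid is spring-assisted and balances at 0.90 rad: below, it falls shut (2.6 N at the bar when shut, 0.8 N at 0.75 rad); above, the spring throws it open (2 N at 1.2 rad). Friction cannot hold it.
- drill: Yellow and black cordless drill standing on its battery, 220 mm tall, base 120 x 75 mm; origin at the middle of its underside. Leave alone.
- spray: White spray bottle with a blue label, 72 mm diameter, 208 mm tall; origin at the middle of its underside. Leave alone.
- carton: Open cardboard carton of fasteners, 140 x 100 x 70 mm, a flap up to 0.08 m; origin at the middle of its underside. Leave alone.
- wrench: Steel wrench, 180 mm long, lying flat along its x; origin under its middle. Leave alone.
- plug: The stopper of plug_center: the same thing, origin at the centre of its foot, z up.
Mind the look-alikes: they are no part of the job. Leave any purple look-alike of the part that bears vent_mouth alone.

How it is judged:
By the outcome, as a careful person would: the job done as asked, in the order asked, and still so for the second after the job is handed in, while the arm keeps its last pose, push and grip.
It also fails if it takes over 64 s, if anything falls off the work surface, if the arm or the gripper's body presses on something with over 40 N, if the wrist force passes 120 N, or if a joint passes its speed limit or range.

### The arm

A 7-joint arm with a two-finger parallel gripper is mounted at the origin on the work surface. World frame = base frame: x ahead of the robot, y to its left, z up, the work surface at z = 0. Lengths are in m, angles in rad, forces in N, time in s.
With the tool pointing down it reaches from about 0.4 to 0.85 m from the base axis. Payload 4.5 kg.
Tool frame: the origin (TCP) lies midway between the tips of the shut fingers; the grasp point (between the pads) lies 19 mm behind it; z points along the fingers, y is the line along which they close (so a half turn about z gives the same grasp; the last joint's range is limited). The gripper opens to 88 mm and grips with 3 to 60 N. Pads are 18 mm wide; open, the fingers measure 123 mm over their backs; the gripper's body (75 mm by 187 mm) begins 45 mm behind the grasp point.
Start: joints at [-1.165, 0.689, -0.195, 1.565, 0.157, 0.902, -0.215], TCP at [0.227, 0.582, 0.239] pointing down, gripper open.
Joint ranges: [-3.01, 3.01], [-0.46, 2.08], [-1.47, 1.51], [0.13, 2.56], [-1, 4.14], [0.04, 2.09], [-2.66, 2.66]. Speed limits (rad/s): [2.57, 2.57, 3.14, 3.14, 3.14, 3.14, 3.14].

### API

Orientations are given as a unit quaternion [x, y, z, w].
In Python, from plant import r gives the robot as it stands.
- The arm moves only by the tool carry_out, never from a script. Its argument "plan" is a list of rows, each an object with "rot": the turn, a rotation vector about the tool's x, y, z in rad, a list of three; "xyz": the shift along the tool's x, y, z in m, a list of three; "grip": the closure in counts, from 0 (fully open) to 255 (shut). In form: [{"rot": [wx, wy, wz], "xyz": [dx, dy, dz], "grip": grip}, ...]. A call has 1 to 8 rows; each row is the pose to reach, as a shift and turn from the pose commanded when the call began, along the tool's axes at that moment; what a row does not reach only later rows make up. A row lasts 1/12 s, in which the tool goes at most 41.7 mm and 7.16 degrees, less where a joint would pass 70% of its speed; a pose out of reach is approached as far as the arm can. A call with a gripper value outside its range is refused whole. The fingers move at their own pace and stop on an object; "squeeze" is the grip in N (left out, the last holds). Time passes only in rows, so rows that repeat a pose let the fingers close. It gives the time, the measured TCP pose, the force, the opening and the grip force at its end, in the units of the state.
- r.get_state(): the state, without advancing time (a new reading comes with each control period).
- r.snapshot(name): name is "side" or "top" or "wrist"; returns the picture (400x640x3 uint8, red, green, blue); there is no depth.
- r.camera_params(name): a dict with "fx", "fy", "cx", "cy" (pixels), "position" and "attitude" of the camera in the world; the wrist camera has in their place "hand_eye" (4x4, takes a point from camera to tool coordinates, whose origin is the TCP and whose axes are the flange's). Camera axes: x right, y down, z forward; pixel columns grow to the right and rows downward; lengths in m; the calibration is good to about 2 mm. A picture is of the moment at which its call begins: read the wrist's pose just before it. camera_params takes no time and is no camera call.
- r.finish_job(): hands the job in; it is judged then, once.
The state is a dict: "clock": time; "q": joint angles; "qd": joint speeds; "joint_torque": joint torques, N m; "tool_pos": TCP position; "eef_rot": TCP orientation; "contact_force": force on the tool from outside, world axes, zero at the start; "moment": the same for the moment, N m; "opening": opening from 0.0 (shut) to 1.0 (fully open); "finger_force": force on a finger pad.
Only numpy, scipy, OpenCV 4.12 (cv2) and the standard library are available. Lean on these libraries where they do the work, as an engineer would, in place of code of your own. Each camera call takes 0.05 s, during which the arm holds its last target. There are 200 camera calls.

## Working session

There is one attempt and no reset: what is moved stays moved. The work goes in short steps, Python scripts to look and compute and a tool call to move; the robot and the scene stay as the last step left them, time stands still between calls to the robot, and variables do not carry over. Pictures are saved under pics/ and viewed, at most 10 in all, crops included, and the job is handed in when it is done.

Besides the shell and the picture viewer there is one more tool, called after "Emit:" as name([rows], argument=value, ...), one row to a line, values as JSON. carry_out: Moves the arm, as the interface text tells. Its arguments: {"type":"object","properties":{"plan":{"type":"array"},"squeeze":{"type":"number"}},"required":["plan"]}

```bash
ls; mkdir -p pics; python3 - <<'E'
from plant import r
import cv2,numpy as np
s=r.get_state();print(s)
for n in("side","top"):
    cv2.imwrite(f"pics/{n}0.png",r.snapshot(n)[:,:,::-1]);print(n,r.camera_params(n))
print(r.camera_params("wrist"))
E
```

```text
pics
{'clock': 0.0, 'q': array([-1.16517507,  0.68996683, -0.19449144,  1.5663289 ,  0.15731717,
        0.90250386, -0.21511069]), 'qd': array([-0.00135056,  0.00044715, -0.0007833 ,  0.00065183,  0.00012709,
       -0.00021829, -0.00027515]), 'joint_torque': array([-4.13747111e-04, -5.27543306e+01, -1.26710404e+00, -1.53421962e+01,
       -5.26980520e-02,  6.50163798e-03,  1.79355975e-04]), 'tool_pos': array([0.22690558, 0.58168542, 0.23792421]), 'eef_rot': array([ 1.84809482e-01,  9.82773947e-01, -9.03345185e-04, -8.78061567e-05]), 'contact_force': array([5.51312839e-05, 5.70096408e-02, 4.89119574e-01]), 'moment': array([ 0.05348016, -0.06589998,  0.03478624]), 'finger_force': 0.0, 'opening': 1.0007644133109408}
side {'fx': 401.6007036088939, 'fy': 401.6007036088939, 'cx': 317.80430562372237, 'cy': 198.35984847158238, 'position': array([ 0.05042276, -0.66728308,  1.05123203]), 'attitude': array([ 0.88615625, -0.28732198,  0.10825735, -0.34706416])}
top {'fx': 508.0715185371691, 'fy': 508.0715185371691, 'cx': 330.988053077589, 'cy': 199.28400226302568, 'position': array([0.19266318, 0.00747216, 1.66105773]), 'attitude': array([ 0.7126166 , -0.69357154,  0.07506463, -0.07417144])}
{'fx': 314.2281912370055, 'fy': 314.2281912370055, 'cx': 317.1920009229802, 'cy': 198.64677466619162, 'hand_eye': array([[ 6.52062944e-04, -9.58621301e-01, -2.84683642e-01,
         7.37544809e-02],
       [ 9.99999758e-01,  6.93973133e-04, -4.63484352e-05,
        -2.15092237e-04],
       [ 2.41993397e-04, -2.84683543e-01,  9.58621522e-01,
        -1.47977722e-01],
       [ 0.00000000e+00,  0.00000000e+00,  0.00000000e+00,
         1.00000000e+00]])}
```

View pics/top0.png

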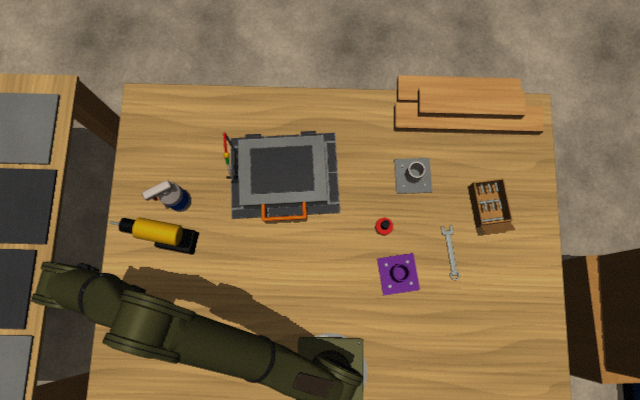

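View pics/side0.png

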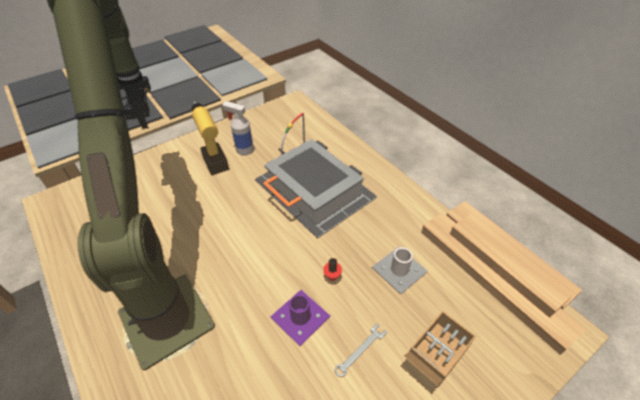

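```bash
cat > h.py <<'E'
from plant import r
import cv2,numpy as np
from scipy.spatial.transform import Rotation as R
def cam(n):
    p=r.camera_params(n)
    if n=="wrist":
        s=r.get_state();T=np.eye(4);T[:3,:3]=R.from_quat(s["eef_rot"]).as_matrix();T[:3,3]=s["tool_pos"]
        M=T@p["hand_eye"];return p,M[:3,:3],M[:3,3]
    return p,R.from_quat(p["attitude"]).as_matrix(),np.array(p["position"])
def onplane(c,uv,z):
    p,A,o=c;uv=np.atleast_2d(uv).astype(float)
    d=np.c_[(uv[:,0]-p["cx"])/p["fx"],(uv[:,1]-p["cy"])/p["fy"],np.ones(len(uv))]@A.T
    return o+d*((z-o[2])/d[:,2])[:,None]
def proj(c,P):
    p,A,o=c;x=(np.atleast_2d(P)-o)@A
    return np.c_[x[:,0]/x[:,2]*p["fx"]+p["cx"],x[:,1]/x[:,2]*p["fy"]+p["cy"]]
def mask(im,lo,hi):
    return cv2.inRange(cv2.cvtColor(im,cv2.COLOR_RGB2HSV),lo,hi)
def blobs(m,amin=30):
    n,l,s,c=cv2.connectedComponentsWithStats(m)
    return [(l==i).astype(np.uint8) for i in range(1,n) if s[i,4]>=amin],[(s[i].tolist(),c[i].round(1).tolist()) for i in range(1,n) if s[i,4]>=amin]
def pts(m): return np.argwhere(m)[:,::-1]
def rect(P): return cv2.minAreaRect(P[:,:2].astype(np.float32)*1000)
E
python3 - <<'E'
from h import *
for n in("top","side"):
    im=cv2.imread(f"pics/{n}0.png")[:,:,::-1].copy();c=cam(n)
    for nm,lo,hi,z in(("red",(0,180,90),(5,255,255),.039),("red2",(174,180,90),(180,255,255),.039),("orange",(6,180,120),(15,255,255),.085),("yel",(25,200,120),(33,255,255),.18),("green",(40,100,60),(80,255,255),.16)):
        B,S=blobs(mask(im,lo,hi),4)
        for b,s in zip(B,S):
            print(n,nm,s,np.round(onplane(c,s[1],z)[0],4), np.round(rect(onplane(c,pts(b),z))[0],0),np.round(rect(onplane(c,pts(b),z))[1:][0],0),rect(onplane(c,pts(b),z))[2])
    if n=="top":
        print("pipe",onplane(c,(416,171),.08),"plate",onplane(c,(413,175),.005))
E
```

```text
top red ([224, 133, 3, 19, 37], [224.8, 142.2]) [0.7262 0.3702 0.039 ] [727. 371.] [63.  6.] 7.8934645652771
top red ([376, 218, 17, 17, 162], [383.5, 226.4]) [ 0.456  -0.1618  0.039 ] [ 457. -163.] [53. 52.] 0.46154192090034485
top orange ([261, 202, 46, 19, 240], [282.7, 214.2]) [0.4787 0.1609 0.085 ] [488. 159.] [ 53. 142.] 4.431149959564209
top yel ([139, 227, 3, 2, 4], [140.2, 227.2]) [0.4112 0.5688 0.18  ] [411. 569.] [7. 3.] 65.60287475585938
top yel ([143, 228, 8, 3, 9], [146.9, 228.9]) [0.4066 0.5486 0.18  ] [407. 550.] [22.  3.] 80.29425811767578
top yel ([154, 230, 13, 5, 21], [160.7, 231.8]) [0.3992 0.5072 0.18  ] [400. 509.] [37.  7.] 80.29745483398438
top yel ([168, 232, 7, 5, 15], [171.0, 233.9]) [0.3938 0.4764 0.18  ] [394. 478.] [19.  8.] 65.51118469238281
top green ([226, 158, 3, 6, 17], [227.1, 160.4]) [0.6281 0.3319 0.16  ] [628. 332.] [16.  6.] 3.9605672359466553
pipe [[ 0.63280129 -0.26141601  0.08      ]] plate [[ 0.63943413 -0.2639377   0.005     ]]
side red ([325, 265, 3, 5, 11], [326.2, 267.4]) [ 0.4467 -0.1464  0.039 ] [ 447. -145.] [14.  6.] 53.35197830200195
side red ([332, 266, 8, 10, 29], [337.2, 270.7]) [ 0.466  -0.1745  0.039 ] [ 467. -175.] [32. 19.] 21.5760498046875
side red ([326, 271, 5, 6, 12], [327.9, 273.5]) [ 0.4382 -0.1661  0.039 ] [ 438. -167.] [19.  8.] 76.58341979980469
side red ([332, 276, 3, 2, 4], [332.8, 276.5]) [ 0.4437 -0.1826  0.039 ] [ 444. -183.] [3. 6.] 53.97242736816406
```

```bash
cat >> h.py <<'E'
def go(P,q):
    s=r.get_state();A=R.from_quat(s["eef_rot"])
    print("now",np.round(s["tool_pos"],4),"xyz",np.round(A.inv().apply(np.array(P)-s["tool_pos"]),4).tolist(),"rot",np.round((A.inv()*R.from_quat(q)).as_rotvec(),4).tolist())
E
python3 -c "
from h import *
go((.5,-.19,.3),[0,1,0,0])"
```

```text
now [0.2269 0.5818 0.238 ] xyz [-0.5348, -0.62, -0.0609] rot [-0.0016, -0.0002, -0.3717]
```

Emit:
carry_out([
  {"rot": [0, 0, 0], "xyz": [-0.01, -0.01, -0.04], "grip": 0},
  {"rot": [0, 0, -0.1], "xyz": [-0.03, -0.03, -0.06], "grip": 0},
  {"rot": [0, 0, -0.372], "xyz": [-0.535, -0.62, -0.061], "grip": 0},
  {"rot": [0, 0, -0.372], "xyz": [-0.535, -0.62, -0.061], "grip": 0},
  {"rot": [0, 0, -0.372], "xyz": [-0.535, -0.62, -0.061], "grip": 0},
  {"rot": [0, 0, -0.372], "xyz": [-0.535, -0.62, -0.061], "grip": 0},
  {"rot": [0, 0, -0.372], "xyz": [-0.535, -0.62, -0.061], "grip": 0},
  {"rot": [0, 0, -0.372], "xyz": [-0.535, -0.62, -0.061], "grip": 0},
])

```text
clock: 0.77
tool_pos: [0.3267, 0.3052, 0.2989]
eef_rot: [-0.0, 1.0, -0.0, -0.0]
contact_force: [1.4, -0.2, -0.0]
opening: 0.995
finger_force: 0.0
```

```bash
python3 -c "
from h import *
go((.5,-.19,.3),[0,1,0,0])"
```

```text
now [0.3267 0.3052 0.2989] xyz [-0.1731, -0.4953, -0.0009] rot [-0.0005, -0.0002, 0.0004]
```

Emit:
carry_out([
  {"rot": [0, 0, 0], "xyz": [-0.173, -0.495, 0], "grip": 0},
  {"rot": [0, 0, 0], "xyz": [-0.173, -0.495, 0], "grip": 0},
  {"rot": [0, 0, 0], "xyz": [-0.173, -0.495, 0], "grip": 0},
  {"rot": [0, 0, 0], "xyz": [-0.173, -0.495, 0], "grip": 0},
  {"rot": [0, 0, 0], "xyz": [-0.173, -0.495, 0], "grip": 0},
  {"rot": [0, 0, 0], "xyz": [-0.173, -0.495, 0], "grip": 0},
  {"rot": [0, 0, 0], "xyz": [-0.173, -0.495, 0], "grip": 0},
  {"rot": [0, 0, 0], "xyz": [-0.173, -0.495, 0], "grip": 0},
])

```text
clock: 1.43
tool_pos: [0.4366, -0.0093, 0.299]
eef_rot: [-0.0, 1.0, 0.0, -0.0]
contact_force: [0.7, 0.6, -0.1]
opening: 1.0
finger_force: 0.0
```

Emit:
carry_out([
  {"rot": [0, 0, 0], "xyz": [-0.06, -0.17, 0], "grip": 0},
  {"rot": [0, 0, 0], "xyz": [-0.06, -0.17, 0], "grip": 0},
  {"rot": [0, 0, 0], "xyz": [-0.06, -0.17, 0], "grip": 0},
  {"rot": [0, 0, 0], "xyz": [-0.06, -0.17, 0], "grip": 0},
  {"rot": [0, 0, 0], "xyz": [-0.06, -0.17, 0], "grip": 0},
  {"rot": [0, 0, 0], "xyz": [-0.06, -0.17, 0], "grip": 0},
  {"rot": [0, 0, 0], "xyz": [-0.06, -0.17, 0], "grip": 0},
])

```text
clock: 2.02
tool_pos: [0.4962, -0.177, 0.2985]
eef_rot: [0.0, 1.0, 0.001, -0.001]
contact_force: [0.4, 0.5, 0.1]
opening: 0.997
finger_force: 0.0
```

```bash
python3 - <<'E'
from h import *
s=r.get_state();print(s["clock"],s["tool_pos"],s["q"],s["contact_force"])
c=cam("wrist");im=r.snapshot("wrist");cv2.imwrite("pics/w1.png",im[:,:,::-1])
m=mask(im,(0,150,60),(6,255,255))|mask(im,(174,150,60),(180,255,255))
B,S=blobs(m,100)
for b,x in zip(B,S): print(x,onplane(c,x[1],.039),rect(onplane(c,pts(b),.043)))
E
```

```text
2.0167 [ 0.49616177 -0.17695428  0.29846755] [ 0.42207448  0.49012391 -0.26010904  1.77843213  0.15469428  0.89443022
  1.66376896] [0.41505485 0.51997543 0.09908987]
([306, 112, 44, 44, 1063], [326.8, 132.3]) [[ 0.4549145  -0.16449818  0.039     ]] ((456.59100341796875, -163.8030548095703), (54.16802978515625, 53.33360290527344), 89.97026824951172)
```

View pics/w1.png

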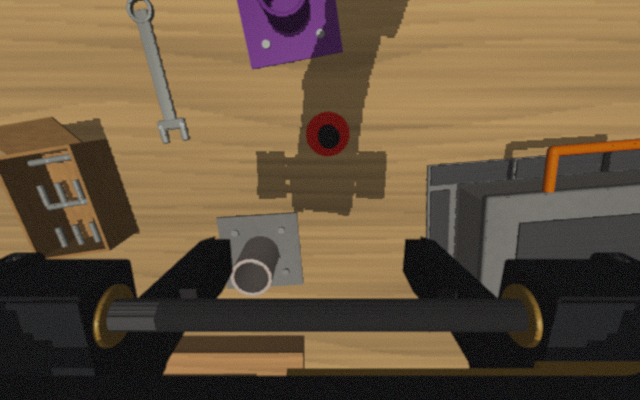

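```bash
python3 - <<'E'
from h import *
im=cv2.imread("pics/w1.png")[:,:,::-1].copy();c=cam("wrist")
hsv=cv2.cvtColor(im,cv2.COLOR_RGB2HSV)
print(hsv[276,225:282,2].tolist(),hsv[250:300,252,2].tolist())
for t in(150,160,175,190):
    m=((hsv[:,:,2]>t)&(hsv[:,:,1]<40)).astype(np.uint8);m[:,:215]=0;m[:,305:]=0;m[:255]=0;m[300:]=0
    B,S=blobs(m,40)
    for b,s in zip(B,S):
        P=onplane(c,pts(b),.08);ctr,rad=cv2.minEnclosingCircle((P[:,:2]*1000).astype(np.float32));print(t,s,ctr,rad)
c=cam("top");print(onplane(c,(416,171),.08))
E
python3 -c "
import cv2
a=cv2.imread('pics/w1.png')[205:305,205:315];cv2.imwrite('pics/w1c.png',cv2.resize(a,None,fx=5,fy=5,interpolation=0))"
```

```text
[20, 23, 10, 18, 60, 120, 162, 173, 151, 96, 64, 60, 65, 59, 65, 63, 66, 67, 68, 62, 71, 67, 71, 68, 72, 70, 72, 68, 77, 77, 75, 73, 74, 77, 74, 72, 73, 73, 71, 74, 68, 68, 93, 134, 166, 162, 129, 84, 96, 113, 121, 123, 120, 118, 117, 121, 116] [76, 71, 71, 71, 69, 69, 70, 74, 93, 149, 175, 170, 131, 87, 70, 73, 75, 72, 68, 70, 71, 64, 68, 71, 71, 70, 68, 76, 73, 68, 72, 76, 72, 72, 71, 71, 70, 69, 72, 74, 76, 74, 103, 158, 175, 174, 179, 169, 116, 53]
150 ([242, 259, 26, 11, 59], [254.7, 262.4]) (620.8526611328125, -256.2381286621094) 16.908353805541992
150 ([231, 273, 33, 22, 68], [241.6, 286.7]) (646.0498657226562, -266.81964111328125) 23.05325698852539
160 ([242, 260, 26, 10, 50], [254.8, 262.5]) (620.8526611328125, -256.2381286621094) 16.908353805541992
[[ 0.63280129 -0.26141601  0.08      ]]
```

View pics/w1c.png

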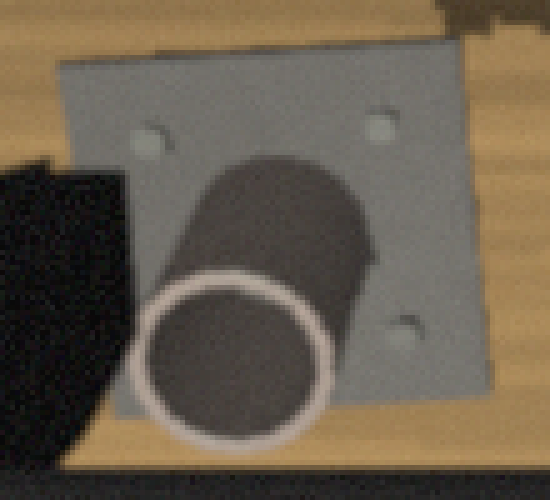

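```bash
python3 - <<'E'
from h import *
c=cam("wrist");print(onplane(c,[(251,276.8),(230,276.8),(271.7,276.8),(251,258.7),(251,295)],.08))
go((.4555,-.164,.15),[0,1,0,0])
go((.4555,-.164,.048),[0,1,0,0])
E
```

```text
[[ 0.63806993 -0.26183118  0.08      ]
 [ 0.63810858 -0.28939157  0.08      ]
 [ 0.63803182 -0.23465807  0.08      ]
 [ 0.61180064 -0.26032452  0.08      ]
 [ 0.66547596 -0.26340305  0.08      ]]
now [ 0.4961 -0.1755  0.2987] xyz [0.0404, 0.0113, 0.1487] rot [0.0016, -0.0012, 0.0017]
now [ 0.4961 -0.1755  0.2987] xyz [0.0403, 0.0112, 0.2507] rot [0.0016, -0.0012, 0.0017]
```

Emit:
carry_out([
  {"rot": [0, 0, 0], "xyz": [0.04, 0.011, 0.149], "grip": 0},
  {"rot": [0, 0, 0], "xyz": [0.04, 0.011, 0.149], "grip": 0},
  {"rot": [0, 0, 0], "xyz": [0.04, 0.011, 0.149], "grip": 0},
  {"rot": [0, 0, 0], "xyz": [0.04, 0.011, 0.149], "grip": 0},
  {"rot": [0, 0, 0], "xyz": [0.04, 0.011, 0.149], "grip": 0},
  {"rot": [0, 0, 0], "xyz": [0.04, 0.011, 0.149], "grip": 0},
  {"rot": [0, 0, 0], "xyz": [0.04, 0.011, 0.149], "grip": 0},
  {"rot": [0, 0, 0], "xyz": [0.04, 0.011, 0.149], "grip": 0},
])

```text
clock: 2.73
tool_pos: [0.4589, -0.166, 0.152]
eef_rot: [-0.001, 1.0, -0.0, 0.002]
contact_force: [-0.7, 0.1, 0.2]
opening: 1.001
finger_force: 0.0
```

```bash
python3 - <<'E'
from h import *
c=cam("wrist");im=r.snapshot("wrist");cv2.imwrite("pics/w2.png",im[:,:,::-1])
m=mask(im,(0,150,60),(6,255,255))|mask(im,(174,150,60),(180,255,255))
B,S=blobs(m,100)
for b,x in zip(B,S): print(x,rect(onplane(c,pts(b),.043)))
s=r.get_state();print(s["clock"],s["contact_force"])
go((.4555,-.164,.048),[0,1,0,0])
E
```

```text
([288, 160, 65, 61, 1948], [319.8, 184.8]) ((455.0500793457031, -163.81719970703125), (52.648433685302734, 54.51959228515625), 0.11705675721168518)
2.7833 [-0.03282702  0.09042795  0.16586569]
now [ 0.4587 -0.1662  0.152 ] xyz [0.0037, 0.0023, 0.1039] rot [-0.0009, 0.0047, 0.0007]
```

Emit:
carry_out([
  {"rot": [0, 0.004, 0], "xyz": [0.0035, 0.002, 0.03], "grip": 0},
  {"rot": [0, 0.004, 0], "xyz": [0.0035, 0.002, 0.065], "grip": 0},
  {"rot": [0, 0.004, 0], "xyz": [0.0035, 0.002, 0.09], "grip": 0},
  {"rot": [0, 0.004, 0], "xyz": [0.0035, 0.002, 0.103], "grip": 0},
  {"rot": [0, 0.004, 0], "xyz": [0.0035, 0.002, 0.103], "grip": 0},
  {"rot": [0, 0.004, 0], "xyz": [0.0035, 0.002, 0.103], "grip": 150},
  {"rot": [0, 0.004, 0], "xyz": [0.0035, 0.002, 0.103], "grip": 255},
  {"rot": [0, 0.004, 0], "xyz": [0.0035, 0.002, 0.103], "grip": 255},
], squeeze=25)

```text
clock: 3.45
tool_pos: [0.4543, -0.1646, 0.0485]
eef_rot: [0.0, 1.0, -0.0, -0.0]
contact_force: [1.1, 0.4, -0.1]
opening: 0.797
finger_force: 0.0
```

Emit:
carry_out([
  {"rot": [0, 0, 0], "xyz": [0, 0, 0], "grip": 255},
  {"rot": [0, 0, 0], "xyz": [0, 0, 0], "grip": 255},
  {"rot": [0, 0, 0], "xyz": [0, 0, 0], "grip": 255},
  {"rot": [0, 0, 0], "xyz": [0, 0, 0], "grip": 255},
  {"rot": [0, 0, 0], "xyz": [0, 0, 0], "grip": 255},
  {"rot": [0, 0, 0], "xyz": [0, 0, 0], "grip": 255},
])

```text
clock: 3.95
tool_pos: [0.4531, -0.1641, 0.047]
eef_rot: [-0.0, 1.0, 0.0, -0.002]
contact_force: [-0.0, 0.0, 0.1]
opening: 0.344
finger_force: 0.0
```

Emit:
carry_out([
  {"rot": [0, 0, 0], "xyz": [0, 0, 0], "grip": 255},
  {"rot": [0, 0, 0], "xyz": [0, 0, 0], "grip": 255},
  {"rot": [0, 0, 0], "xyz": [0, 0, 0], "grip": 255},
  {"rot": [0, 0, 0], "xyz": [0, 0, 0], "grip": 255},
  {"rot": [0, 0, 0], "xyz": [0, 0, 0], "grip": 255},
  {"rot": [0, 0, 0], "xyz": [0, 0, 0], "grip": 255},
])

```text
clock: 4.45
tool_pos: [0.4531, -0.1641, 0.047]
eef_rot: [-0.0, 1.0, 0.0, -0.002]
contact_force: [-0.3, 0.8, 0.9]
opening: 0.29
finger_force: 25.0
```

Emit:
carry_out([
  {"rot": [0, 0, 0], "xyz": [0, 0, -0.03], "grip": 255},
  {"rot": [0, 0, 0], "xyz": [0, 0, -0.06], "grip": 255},
  {"rot": [0, 0, 0], "xyz": [0, 0, -0.09], "grip": 255},
  {"rot": [0, 0, 0], "xyz": [0, 0, -0.12], "grip": 255},
  {"rot": [0, 0, 0], "xyz": [0, 0, -0.13], "grip": 255},
  {"rot": [0, 0, 0], "xyz": [0, 0, -0.13], "grip": 255},
  {"rot": [0, 0, 0], "xyz": [0, 0, -0.13], "grip": 255},
])

```text
clock: 5.03
tool_pos: [0.4535, -0.1644, 0.1771]
eef_rot: [0.0, 1.0, -0.0, -0.002]
contact_force: [-0.6, 0.8, -1.7]
opening: 0.286
finger_force: 25.0
```

```bash
python3 - <<'E'
from h import *
c=cam("wrist");im=r.snapshot("wrist");cv2.imwrite("pics/w3.png",im[:,:,::-1])
m=mask(im,(0,150,60),(6,255,255))|mask(im,(174,150,60),(180,255,255))
B,S=blobs(m,100);z=r.get_state()["tool_pos"][2]
for b,x in zip(B,S): print(x,rect(onplane(c,pts(b),z-.005)))
print(r.get_state()["opening"])
go((.638,-.263,.20),[0,1,0,0])
E
```

```text
([270, 205, 95, 51, 2545], [317.5, 226.1]) ((442.55877685546875, -164.384765625), (49.74079895019531, 27.692859649658203), 87.46708679199219)
0.2827949458371322
now [ 0.453  -0.1642  0.1763] xyz [-0.1849, -0.0988, -0.0247] rot [0.0003, -0.0054, 0.0001]
```

View pics/w3.png

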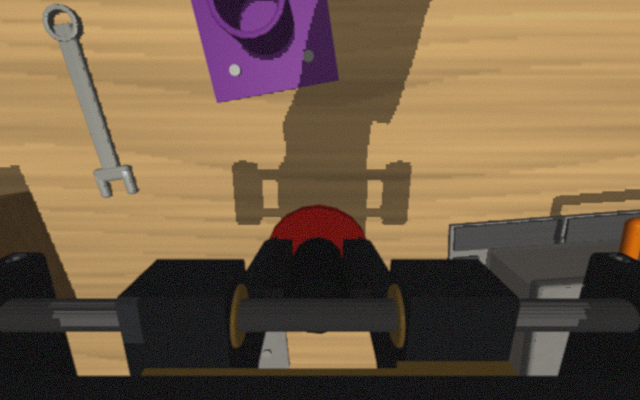

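```bash
python3 - <<'E'
from h import *
c=cam("wrist");s=r.get_state()["tool_pos"]
for dz in(-.004,-.012): print(onplane(c,[(319,205),(272,236),(366,236)],s[2]+dz)-s)
E
```

```text
[[-0.02532179  0.0008094  -0.004     ]
 [-0.00831639 -0.02373738 -0.004     ]
 [-0.00834698  0.02543733 -0.004     ]]
[[-0.02281684  0.00086136 -0.012     ]
 [-0.0049186  -0.02497419 -0.012     ]
 [-0.0049508   0.02678233 -0.012     ]]
```

Emit:
carry_out([
  {"rot": [0, -0.005, 0], "xyz": [-0.03, -0.016, -0.02], "grip": 255},
  {"rot": [0, -0.005, 0], "xyz": [-0.066, -0.036, -0.02], "grip": 255},
  {"rot": [0, -0.005, 0], "xyz": [-0.1, -0.055, -0.02], "grip": 255},
  {"rot": [0, -0.005, 0], "xyz": [-0.135, -0.075, -0.02], "grip": 255},
  {"rot": [0, -0.005, 0], "xyz": [-0.165, -0.091, -0.02], "grip": 255},
  {"rot": [0, -0.005, 0], "xyz": [-0.181, -0.1, 0], "grip": 255},
  {"rot": [0, -0.005, 0], "xyz": [-0.181, -0.1, 0.015], "grip": 255},
  {"rot": [0, -0.005, 0], "xyz": [-0.181, -0.1, 0.015], "grip": 255},
])

```text
clock: 5.75
tool_pos: [0.6317, -0.2634, 0.1547]
eef_rot: [-0.0, 1.0, 0.002, -0.004]
contact_force: [-1.9, 0.4, -1.6]
opening: 0.289
finger_force: 25.0
```

Emit:
carry_out([
  {"rot": [0, 0, 0], "xyz": [0, 0, 0], "grip": 255},
  {"rot": [0, 0, 0], "xyz": [0, 0, 0], "grip": 255},
  {"rot": [0, 0, 0], "xyz": [0, 0, 0], "grip": 255},
])

```text
clock: 6.0
tool_pos: [0.6346, -0.2638, 0.162]
eef_rot: [-0.0, 1.0, -0.0, 0.001]
contact_force: [-0.6, -0.5, -1.2]
opening: 0.287
finger_force: 25.0
```

```bash
python3 - <<'E'
from h import *
ims=[]
for n in("side","top"):
    im=r.snapshot(n);c=cam(n);u,v=proj(c,(.638,-.263,.1))[0].astype(int)
    ims.append(cv2.resize(im[max(0,v-35):v+35,u-35:u+35],(400,400),interpolation=0)); print(n,u-35,v-35)
    m=mask(im,(0,150,60),(6,255,255))|mask(im,(174,150,60),(180,255,255)); print(blobs(m,20)[1])
cv2.imwrite("pics/st4.png",np.hstack(ims)[:,:,::-1])
go((.6343,-.264,.16),[0,1,0,0])
E
```

```text
side 369 215
[([399, 236, 16, 15, 103], [404.3, 243.7])]
top 382 132
[([223, 133, 4, 19, 41], [224.8, 141.6]), ([414, 166, 15, 6, 50], [421.3, 168.4])]
now [ 0.6348 -0.264   0.1624] xyz [0.0005, 0.0, 0.0024] rot [-0.0005, 0.0023, 0.0005]
```

View pics/st4.png

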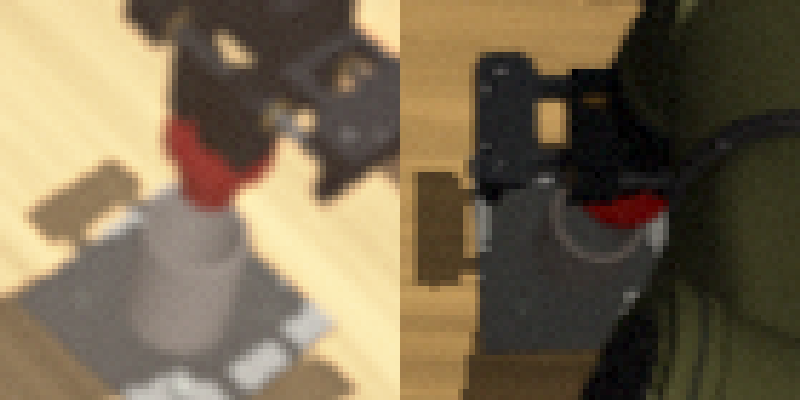

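```bash
python3 - <<'E'
from h import *
t=np.linspace(0,6.28,40);C=np.c_[np.cos(t),np.sin(t),0*t]
s=r.get_state()["tool_pos"]
for n,o in(("side",(369,215)),("top",(382,132))):
    c=cam(n)
    for nm,P in(("rim",np.array((.638,-.263,.08))+C*.0275),("foot",s+(.0037,0,-.047)+C*.015),("flangeB",s+(.0037,0,-.012)+C*.028)):
        q=(proj(c,P)-o+.5)*400/70;print(n,nm,"L/R",q[:,0].min().round(),q[:,0].max().round(),"T/B",q[:,1].min().round(),q[:,1].max().round())
E
```

```text
side rim L/R 143.0 252.0 T/B 183.0 273.0
side foot L/R 180.0 241.0 T/B 163.0 212.0
side flangeB L/R 163.0 280.0 T/B 99.0 192.0
top rim L/R 151.0 249.0 T/B 170.0 264.0
top foot L/R 185.0 240.0 T/B 173.0 225.0
top flangeB L/R 172.0 275.0 T/B 132.0 231.0
```

Emit:
carry_out([
  {"rot": [0, 0.002, 0], "xyz": [0, 0, 0.02], "grip": 255},
  {"rot": [0, 0.002, 0], "xyz": [0, 0, 0.035], "grip": 255},
  {"rot": [0, 0.002, 0], "xyz": [0, 0, 0.045], "grip": 255},
  {"rot": [0, 0.002, 0], "xyz": [0, 0, 0.053], "grip": 255},
  {"rot": [0, 0.002, 0], "xyz": [0, 0, 0.058], "grip": 255},
  {"rot": [0, 0.002, 0], "xyz": [0, 0, 0.062], "grip": 255},
  {"rot": [0, 0.002, 0], "xyz": [0, 0, 0.064], "grip": 255},
  {"rot": [0, 0.002, 0], "xyz": [0, 0, 0.064], "grip": 255},
])

```text
clock: 6.77
tool_pos: [0.6347, -0.2641, 0.0973]
eef_rot: [-0.0, 1.0, 0.0, -0.0]
contact_force: [0.9, 0.6, -1.5]
opening: 0.287
finger_force: 25.0
```

Emit:
carry_out([
  {"rot": [0, 0, 0], "xyz": [0, 0, 0.002], "grip": 255},
  {"rot": [0, 0, 0], "xyz": [0, 0, 0.004], "grip": 255},
  {"rot": [0, 0, 0], "xyz": [0, 0, 0.006], "grip": 255},
  {"rot": [0, 0, 0], "xyz": [0, 0, 0.007], "grip": 255},
  {"rot": [0, 0, 0], "xyz": [0, 0, 0.008], "grip": 255},
  {"rot": [0, 0, 0], "xyz": [0, 0, 0.008], "grip": 255},
])

```text
clock: 7.27
tool_pos: [0.6351, -0.2642, 0.0919]
eef_rot: [-0.0, 1.0, -0.0, 0.0]
contact_force: [-4.8, 2.6, 13.5]
opening: 0.288
finger_force: 25.0
```

Emit:
carry_out([
  {"rot": [0, 0, 0], "xyz": [0.001, 0, 0.001], "grip": 255},
  {"rot": [0, 0, 0], "xyz": [0.001, 0, 0.002], "grip": 255},
  {"rot": [0, 0, 0], "xyz": [0.001, 0, 0.003], "grip": 255},
  {"rot": [0, 0, 0], "xyz": [0.001, 0, 0.003], "grip": 255},
])

```text
clock: 7.6
tool_pos: [0.6352, -0.2642, 0.0917]
eef_rot: [-0.0, 1.0, -0.001, 0.001]
contact_force: [-7.8, 3.6, 27.7]
opening: 0.284
finger_force: 25.0
```

Emit:
carry_out([
  {"rot": [0, 0, 0], "xyz": [0.001, 0, -0.002], "grip": 255},
  {"rot": [0, 0, 0], "xyz": [0.001, 0, -0.003], "grip": 0},
  {"rot": [0, 0, 0], "xyz": [0.001, 0, -0.003], "grip": 0},
  {"rot": [0, 0, 0], "xyz": [0.001, 0, -0.003], "grip": 0},
  {"rot": [0, 0, 0], "xyz": [0.001, 0, -0.003], "grip": 0},
  {"rot": [0, 0, 0], "xyz": [0.001, 0, -0.003], "grip": 0},
  {"rot": [0, 0, 0], "xyz": [0.001, 0, -0.003], "grip": 0},
  {"rot": [0, 0, 0], "xyz": [0.001, 0, -0.003], "grip": 0},
])

```text
clock: 8.27
tool_pos: [0.6325, -0.2641, 0.0889]
eef_rot: [-0.0, 1.0, 0.0, -0.001]
contact_force: [0.2, 0.2, -0.2]
opening: 0.787
finger_force: 0.0
```

Emit:
carry_out([
  {"rot": [0, 0, 0], "xyz": [0, 0, -0.001], "grip": 0},
  {"rot": [0, 0, 0], "xyz": [0, 0, -0.03], "grip": 0},
  {"rot": [0, 0, 0], "xyz": [0, 0, -0.06], "grip": 0},
  {"rot": [0, 0, 0], "xyz": [0, 0, -0.1], "grip": 0},
  {"rot": [0, 0, 0], "xyz": [0, 0, -0.14], "grip": 0},
  {"rot": [0, 0, 0], "xyz": [0, 0, -0.16], "grip": 0},
  {"rot": [0, 0, 0], "xyz": [0, 0, -0.16], "grip": 0},
])

```text
clock: 8.85
tool_pos: [0.6361, -0.265, 0.2558]
eef_rot: [0.0, 1.0, -0.002, 0.005]
contact_force: [0.3, 1.0, -0.1]
opening: 1.003
finger_force: 0.0
```

```bash
python3 - <<'E'
from h import *
s=r.get_state();print(s["opening"],s["q"].round(2))
c=cam("side");im=r.snapshot("side")
m=mask(im,(0,150,60),(6,255,255))|mask(im,(174,150,60),(180,255,255));print(blobs(m,15)[1])
print(proj(c,[(.638,-.263,.088),(.638,-.263,.08)]))
u,v=394,255
cv2.imwrite("pics/s5.png",cv2.resize(im[v-40:v+40,u-40:u+40],(480,480),interpolation=0)[:,:,::-1])
go((.52,.0,.3),R.from_matrix(np.c_[(0,1,0),(1,0,0),(0,0,-1)]).as_quat())
E
```

```text
1.0025370364497732 [ 0.45  0.76 -0.25  1.34  0.2   1.05  1.74]
[([395, 247, 17, 15, 127], [402.8, 255.4])]
[[403.45497315 252.69389606]
 [403.04421102 254.28329042]]
now [ 0.6345 -0.2646  0.2525] xyz [0.1142, 0.2645, -0.0485] rot [0.0024, 0.0054, 1.5707]
```

View pics/s5.png

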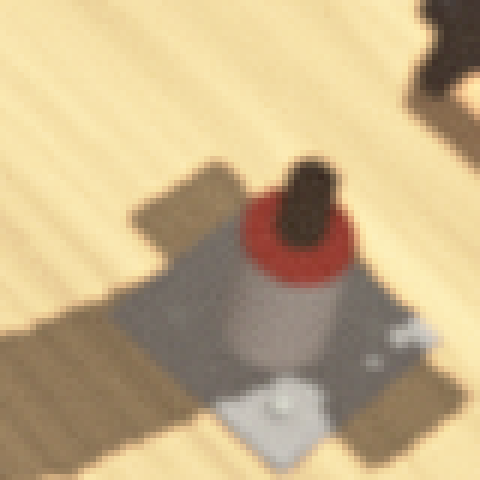

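Emit:
carry_out([
  {"rot": [0, 0, 0.12], "xyz": [0.02, 0.03, -0.03], "grip": 0},
  {"rot": [0, 0, 0.24], "xyz": [0.03, 0.06, -0.06], "grip": 0},
  {"rot": [0, 0, 0.36], "xyz": [0.045, 0.1, -0.06], "grip": 0},
  {"rot": [0, 0, 0.48], "xyz": [0.06, 0.14, -0.06], "grip": 0},
  {"rot": [0, 0, 0.6], "xyz": [0.075, 0.18, -0.06], "grip": 0},
  {"rot": [0, 0, 0.72], "xyz": [0.09, 0.22, -0.06], "grip": 0},
  {"rot": [0, 0, 0.84], "xyz": [0.105, 0.26, -0.06], "grip": 0},
  {"rot": [0, 0, 0.96], "xyz": [0.12, 0.3, -0.06], "grip": 0},
])

```text
clock: 9.57
tool_pos: [0.5149, 0.0263, 0.308]
eef_rot: [0.465, 0.886, -0.001, -0.002]
contact_force: [0.3, 0.9, 0.1]
opening: 0.999
finger_force: 0.0
```

```bash
python3 - <<'E'
from h import *
print(r.get_state()["q"].round(2))
go((.465,.16,.32),R.from_matrix(np.c_[(0,1,0),(1,0,0),(0,0,-1)]).as_quat())
E
```

```text
[-0.14  0.46 -0.    1.8   0.    0.89  0.46]
now [0.5149 0.0263 0.308 ] xyz [0.1384, 0.0349, -0.0118] rot [-0.004, -0.0009, 0.6046]
```

Emit:
carry_out([
  {"rot": [0, 0, 0.12], "xyz": [0.03, 0.008, -0.01], "grip": 0},
  {"rot": [0, 0, 0.24], "xyz": [0.06, 0.016, -0.01], "grip": 0},
  {"rot": [0, 0, 0.36], "xyz": [0.09, 0.024, -0.01], "grip": 0},
  {"rot": [0, 0, 0.48], "xyz": [0.12, 0.032, -0.01], "grip": 0},
  {"rot": [0, 0, 0.605], "xyz": [0.138, 0.035, -0.01], "grip": 0},
  {"rot": [0, 0, 0.605], "xyz": [0.138, 0.035, -0.01], "grip": 0},
  {"rot": [0, 0, 0.605], "xyz": [0.138, 0.035, -0.01], "grip": 0},
  {"rot": [0, 0, 0.605], "xyz": [0.138, 0.035, -0.01], "grip": 0},
])

```text
clock: 10.23
tool_pos: [0.4664, 0.1565, 0.3187]
eef_rot: [0.705, 0.709, -0.001, -0.0]
contact_force: [0.7, 0.5, 0.3]
opening: 1.002
finger_force: 0.0
```

```bash
python3 - <<'E'
from h import *
c=cam("wrist");im=r.snapshot("wrist");cv2.imwrite("pics/w6.png",im[:,:,::-1])
s=r.get_state();print(s["q"].round(2),s["tool_pos"])
m=mask(im,(6,170,80),(17,255,255))
B,S=blobs(m,100)
for b,x in zip(B,S):
    P=onplane(c,pts(b),.085);print(x,rect(P))
    # bar = lowest-x strip
E
```

```text
[-0.52  0.41  0.16  1.85 -0.08  0.88 -0.32] [0.46670298 0.1562027  0.31890879]
([310, 104, 50, 118, 1680], [326.1, 160.1]) ((487.52557373046875, 158.03225708007812), (53.42240905761719, 142.86972045898438), 4.926353931427002)
```

View pics/w6.png

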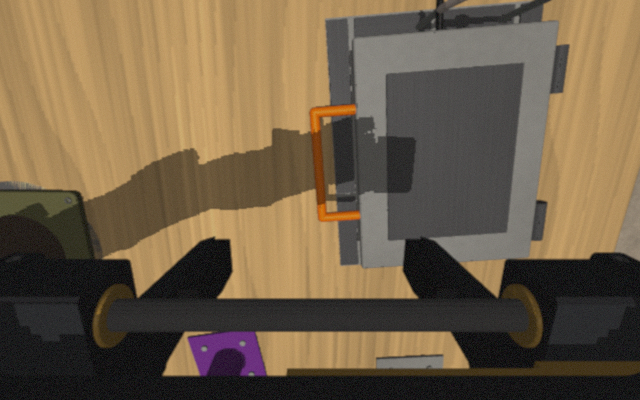

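```bash
python3 - <<'E'
from h import *
c=cam("wrist");im=cv2.imread("pics/w6.png")[:,:,::-1].copy()
m=mask(im,(6,170,60),(17,255,255))
rows=np.arange(120,206);uv=np.array([(np.flatnonzero(m[v]).mean(),v) for v in rows if m[v].any()])
print(np.polyfit(uv[:,1],uv[:,0],1))
P=onplane(c,uv,.085);k=np.polyfit(P[:,1],P[:,0],1);print(k)
ends=onplane(c,pts(blobs(m,100)[0][0]),.085);print(ends[:,1].min(),ends[:,1].max(),rect(ends))
y=(ends[:,1].min()+ends[:,1].max())/2;yaw=-np.arctan(k[0]);print("yaw",yaw,"bar",np.polyval(k,y-.0),y)
# top image
c2=cam("top");t=cv2.imread("pics/top0.png")[:,:,::-1].copy();mt=mask(t,(6,170,100),(17,255,255));mt[:200]=0;mt[225:]=0;mt[:,255:315]
e=onplane(c2,pts(blobs(mt,100)[0][0]),.085);print("top",rect(e))
for a in(yaw,):
    hx=np.array((np.cos(a),np.sin(a),0));hy=np.array((-hx[1],hx[0],0));print(hx)
    b=np.array((np.polyval(k,y),y,.085));go(b+(0,0,.07),R.from_matrix(np.c_[hy,hx,(0,0,-1)]).as_quat())
    go(b+(0,0,-.019),R.from_matrix(np.c_[hy,hx,(0,0,-1)]).as_quat())
E
```

```text
[7.71309967e-02 3.05355748e+02]
[-0.08309926  0.48013346]
0.08543659668652795 0.2308097779551742 ((487.90667724609375, 157.7061767578125), (53.44526672363281, 142.93153381347656), 4.8432769775390625)
yaw 0.082908770479966 bar 0.46699353621140177 0.15812318732085107
top ((488.2860107421875, 158.9620361328125), (53.49184799194336, 142.44459533691406), 4.3632612228393555)
[0.99656504 0.08281382 0.        ]
now [0.4667 0.1562 0.3189] xyz [0.0022, 0.0006, 0.1639] rot [-0.0018, 0.0014, -0.0777]
now [0.4667 0.1562 0.3189] xyz [0.0023, 0.0008, 0.2529] rot [-0.0018, 0.0014, -0.0777]
```

Emit:
carry_out([
  {"rot": [0, 0, -0.078], "xyz": [0.0, 0.001, 0.04], "grip": 150},
  {"rot": [0, 0, -0.078], "xyz": [0.0, 0.001, 0.08], "grip": 150},
  {"rot": [0, 0, -0.078], "xyz": [0.0, 0.001, 0.12], "grip": 150},
  {"rot": [0, 0, -0.078], "xyz": [0.0, 0.001, 0.16], "grip": 150},
  {"rot": [0, 0, -0.078], "xyz": [0.0, 0.001, 0.164], "grip": 150},
  {"rot": [0, 0, -0.078], "xyz": [0.0, 0.001, 0.164], "grip": 150},
  {"rot": [0, 0, -0.078], "xyz": [0.0, 0.001, 0.164], "grip": 150},
  {"rot": [0, 0, -0.078], "xyz": [0.0, 0.001, 0.164], "grip": 150},
])

```text
clock: 10.95
tool_pos: [0.4691, 0.158, 0.1576]
eef_rot: [0.677, 0.736, 0.002, 0.001]
contact_force: [0.8, 0.3, 0.9]
opening: 0.428
finger_force: 0.0
```

Emit:
carry_out([
  {"rot": [0, 0, 0], "xyz": [0, 0, 0], "grip": 150},
  {"rot": [0, 0, 0], "xyz": [0, 0, 0], "grip": 150},
  {"rot": [0, 0, 0], "xyz": [0, 0, 0], "grip": 150},
])

```text
clock: 11.2
tool_pos: [0.468, 0.1584, 0.1568]
eef_rot: [0.677, 0.736, 0.001, 0.0]
contact_force: [0.4, -0.7, 1.0]
opening: 0.412
finger_force: 0.0
```

```bash
python3 - <<'E'
from h import *
c=cam("wrist");im=r.snapshot("wrist");cv2.imwrite("pics/w7.png",im[:,:,::-1])
s=r.get_state();print(s["q"].round(2),s["opening"],s["clock"])
m=mask(im,(6,170,60),(17,255,255));B,S=blobs(m,150);print(S)
P=onplane(c,pts(B[0]),.085);print(rect(P))
a=.083;hx=np.array((np.cos(a),np.sin(a),0));hy=np.array((-hx[1],hx[0],0));b=np.array((.4672,.156,.085))
go(b+(0,0,-.019),R.from_matrix(np.c_[hy,hx,(0,0,-1)]).as_quat())
E
```

```text
[-0.47  0.66  0.08  2.04 -0.11  0.44 -0.22] 0.4088105240053165 11.25
[([307, 112, 81, 187, 4318], [328.3, 194.2])]
((487.695556640625, 156.968017578125), (54.58610534667969, 144.8143310546875), 4.333400726318359)
now [0.4678 0.1583 0.1564] xyz [-0.0023, -0.0008, 0.0904] rot [0.0008, -0.0008, 0.0013]
```

View pics/w7.png

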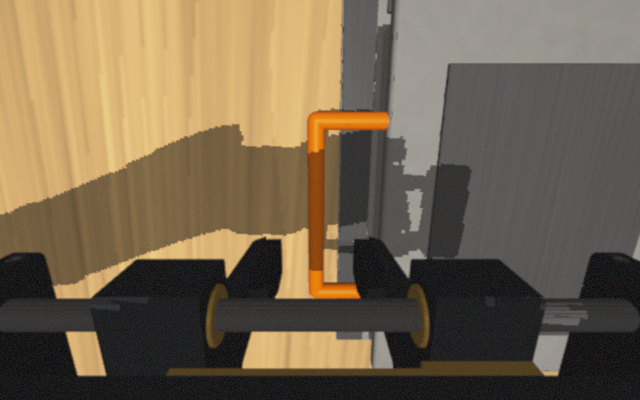

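Emit:
carry_out([
  {"rot": [0, 0, 0], "xyz": [-0.002, -0.001, 0.025], "grip": 150},
  {"rot": [0, 0, 0], "xyz": [-0.002, -0.001, 0.05], "grip": 150},
  {"rot": [0, 0, 0], "xyz": [-0.002, -0.001, 0.07], "grip": 150},
  {"rot": [0, 0, 0], "xyz": [-0.002, -0.001, 0.085], "grip": 150},
  {"rot": [0, 0, 0], "xyz": [-0.002, -0.001, 0.09], "grip": 150},
  {"rot": [0, 0, 0], "xyz": [-0.002, -0.001, 0.09], "grip": 150},
  {"rot": [0, 0, 0], "xyz": [-0.002, -0.001, 0.09], "grip": 150},
])

```text
clock: 11.83
tool_pos: [0.4666, 0.1561, 0.066]
eef_rot: [0.677, 0.736, -0.0, -0.0]
contact_force: [-0.8, 0.5, -0.6]
opening: 0.408
finger_force: 0.0
```

Emit:
carry_out([
  {"rot": [0, 0, 0], "xyz": [0, 0, 0], "grip": 255},
  {"rot": [0, 0, 0], "xyz": [0, 0, 0], "grip": 255},
  {"rot": [0, 0, 0], "xyz": [0, 0, 0], "grip": 255},
  {"rot": [0, 0, 0], "xyz": [0, 0, 0], "grip": 255},
  {"rot": [0, 0, 0], "xyz": [0, 0, 0], "grip": 255},
  {"rot": [0, 0, 0], "xyz": [0, 0, 0], "grip": 255},
  {"rot": [0, 0, 0], "xyz": [0, 0, 0], "grip": 255},
  {"rot": [0, 0, 0], "xyz": [0, 0, 0], "grip": 255},
], squeeze=35)

```text
clock: 12.5
tool_pos: [0.4672, 0.1562, 0.0659]
eef_rot: [0.677, 0.736, 0.001, 0.0]
contact_force: [1.9, -0.0, 5.2]
opening: 0.118
finger_force: 33.9
```

```bash
cat >> h.py <<'E'
H=lambda b0:b0
def lid(b0,ths,a=.083):
    "tool-frame shifts from the present pose (bar held, b0 = grasp point shut) to follow the arc"
    s=r.get_state();A=R.from_quat(s["eef_rot"]);hx=np.array((np.cos(a),np.sin(a),0));z=np.array((0,0,1.))
    Q=R.from_matrix(np.c_[(-hx[1],hx[0],0),hx,-z]).as_quat()
    for t in ths:
        P=b0+.262*((1-np.cos(t))*hx+np.sin(t)*z);print(t,np.round(A.inv().apply(P-s["tool_pos"]),4).tolist())
    print("rot",(A.inv()*R.from_quat(Q)).as_rotvec().round(3))
E
python3 - <<'E'
from h import *
s=r.get_state();print(s["tool_pos"],s["q"].round(2),s["opening"],s["contact_force"],s["finger_force"])
lid(s["tool_pos"],np.arange(0,1.01,.1).round(2))
E
```

```text
[0.467203   0.15618266 0.06588121] [-0.44  0.83  0.04  2.09 -0.13  0.22 -0.21] 0.11828725178624974 [ 1.86366767 -0.04623034  5.22276218] 33.92528235912323
0.0 [0.0, 0.0, 0.0]
0.1 [0.0, 0.0013, -0.0262]
0.2 [0.0, 0.0053, -0.052]
0.3 [0.0, 0.0118, -0.0774]
0.4 [0.0, 0.0208, -0.102]
0.5 [0.0, 0.0322, -0.1256]
0.6 [0.0, 0.0459, -0.1479]
0.7 [0.0, 0.0618, -0.1687]
0.8 [0.0, 0.0796, -0.1879]
0.9 [0.0, 0.0993, -0.2051]
1.0 [0.0, 0.1206, -0.2204]
rot [ 0.001 -0.001  0.001]
```

Emit:
carry_out([
  {"rot": [0, 0, 0], "xyz": [0, 0.0003, -0.013], "grip": 255},
  {"rot": [0, 0, 0], "xyz": [0, 0.0013, -0.026], "grip": 255},
  {"rot": [0, 0, 0], "xyz": [0, 0.003, -0.039], "grip": 255},
  {"rot": [0, 0, 0], "xyz": [0, 0.0053, -0.052], "grip": 255},
  {"rot": [0, 0, 0], "xyz": [0, 0.0083, -0.065], "grip": 255},
  {"rot": [0, 0, 0], "xyz": [0, 0.0118, -0.0774], "grip": 255},
  {"rot": [0, 0, 0], "xyz": [0, 0.0118, -0.0774], "grip": 255},
  {"rot": [0, 0, 0], "xyz": [0, 0.0118, -0.0774], "grip": 255},
])

```text
clock: 13.17
tool_pos: [0.479, 0.1571, 0.1427]
eef_rot: [0.677, 0.736, 0.001, 0.0]
contact_force: [4.2, 0.9, -3.7]
opening: 0.113
finger_force: 34.9
```

```bash
python3 - <<'E'
from h import *
s=r.get_state();print(s["tool_pos"],s["opening"],s["contact_force"],s["finger_force"])
lid(np.array((.4672,.1562,.0659)),np.arange(.3,1.01,.1).round(2))
E
```

```text
[0.47898694 0.1571149  0.14270799] 0.1132495069399963 [ 4.17854578  0.94398675 -3.6776126 ] 34.892256553284824
0.3 [0.0001, -0.0001, -0.0006]
0.4 [0.0001, 0.0089, -0.0252]
0.5 [0.0001, 0.0203, -0.0488]
0.6 [0.0001, 0.034, -0.0711]
0.7 [0.0001, 0.0499, -0.0919]
0.8 [0.0001, 0.0678, -0.1111]
0.9 [0.0, 0.0874, -0.1283]
1.0 [0.0, 0.1088, -0.1435]
rot [ 0.001 -0.     0.001]
```

Tracking the arc well; on to 0.7.

Emit:
carry_out([
  {"rot": [0, 0, 0], "xyz": [0, 0.0043, -0.013], "grip": 255},
  {"rot": [0, 0, 0], "xyz": [0, 0.009, -0.025], "grip": 255},
  {"rot": [0, 0, 0], "xyz": [0, 0.0145, -0.037], "grip": 255},
  {"rot": [0, 0, 0], "xyz": [0, 0.0203, -0.0488], "grip": 255},
  {"rot": [0, 0, 0], "xyz": [0, 0.027, -0.06], "grip": 255},
  {"rot": [0, 0, 0], "xyz": [0, 0.034, -0.071], "grip": 255},
  {"rot": [0, 0, 0], "xyz": [0, 0.042, -0.0817], "grip": 255},
  {"rot": [0, 0, 0], "xyz": [0, 0.05, -0.092], "grip": 255},
])

```text
clock: 13.83
tool_pos: [0.5304, 0.1614, 0.2337]
eef_rot: [0.677, 0.736, 0.001, 0.001]
contact_force: [13.3, 2.3, -14.7]
opening: 0.11
finger_force: 35.7
```

Emit:
carry_out([
  {"rot": [0, 0, 0], "xyz": [0, 0, 0], "grip": 255},
  {"rot": [0, 0, 0], "xyz": [0, 0, 0], "grip": 255},
  {"rot": [0, 0, 0], "xyz": [0, 0, 0], "grip": 255},
])

```text
clock: 14.08
tool_pos: [0.5302, 0.1614, 0.2332]
eef_rot: [0.677, 0.736, 0.001, 0.001]
contact_force: [9.4, 0.8, -10.0]
opening: 0.103
finger_force: 35.3
```

```bash
python3 - <<'E'
from h import *
s=r.get_state();print(s["q"].round(2),s["opening"],s["contact_force"],s["finger_force"])
lid(np.array((.4672,.1562,.0659)),np.arange(.7,1.01,.05).round(2))
E
```

```text
[-0.44  0.6   0.11  1.8  -0.09  0.74 -0.21] 0.10260264930380161 [ 9.44263057  0.75873418 -9.98848179] 35.340980887413025
0.7 [0.0, -0.0016, -0.0015]
0.75 [0.0, 0.0071, -0.0113]
0.8 [0.0, 0.0163, -0.0206]
0.85 [0.0, 0.026, -0.0295]
0.9 [0.0, 0.036, -0.0378]
0.95 [0.0, 0.0465, -0.0457]
1.0 [-0.0, 0.0574, -0.053]
rot [ 0.003 -0.     0.001]
```

Emit:
carry_out([
  {"rot": [0, 0, 0], "xyz": [0, 0.006, -0.0035], "grip": 255},
  {"rot": [0, 0, 0], "xyz": [0, 0.0103, -0.0087], "grip": 255},
  {"rot": [0, 0, 0], "xyz": [0, 0.0149, -0.0134], "grip": 255},
  {"rot": [0, 0, 0], "xyz": [0, 0.0194, -0.018], "grip": 255},
  {"rot": [0, 0, 0], "xyz": [0, 0.0242, -0.0225], "grip": 255},
  {"rot": [0, 0, 0], "xyz": [0, 0.0289, -0.0269], "grip": 255},
  {"rot": [0, 0, 0], "xyz": [0, 0.0289, -0.0269], "grip": 255},
])

```text
clock: 14.67
tool_pos: [0.5595, 0.1639, 0.2617]
eef_rot: [0.677, 0.736, 0.001, 0.001]
contact_force: [8.2, 1.2, -10.5]
opening: 0.102
finger_force: 35.4
```

```bash
python3 - <<'E'
from h import *
s=r.get_state();print(s["opening"],s["contact_force"],s["finger_force"],s["tool_pos"])
hx=np.array((np.cos(.083),np.sin(.083),0));h=np.array((.4672,.1562,.0659))+.262*hx
d=s["tool_pos"]-h;print("ang",np.arctan2(d[2],-d@hx),np.hypot(d[2],d@hx))
im=r.snapshot("top");c=cam("top");u,v=proj(c,h+(0,.16,.1))[0].astype(int)
im2=r.snapshot("side");u2,v2=proj(cam("side"),h+(-.07,.16,.1))[0].astype(int);print(u,v,u2,v2)
f=lambda i,u,v:cv2.resize(i[v-25:v+25,u-25:u+25],(400,400),interpolation=0)
cv2.imwrite("pics/a8.png",np.hstack([f(im,u,v),f(im2,u2,v2)])[:,:,::-1])
E
```

```text
0.1021863228184952 [  8.19690107   1.24754135 -10.54608715] 35.38417160511017 [0.55953824 0.16386328 0.26171946]
ang 0.857773636369254 0.2588875376664145
227 128 293 125
```

View pics/a8.png

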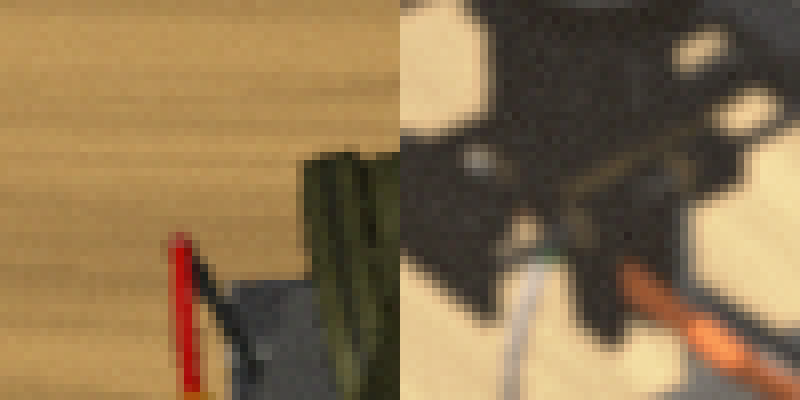

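Emit:
carry_out([
  {"rot": [0, 0, 0], "xyz": [0, 0.004, -0.0005], "grip": 255},
  {"rot": [0, 0, 0], "xyz": [0, 0.009, -0.004], "grip": 255},
  {"rot": [0, 0, 0], "xyz": [0, 0.0135, -0.0075], "grip": 255},
  {"rot": [0, 0, 0], "xyz": [0, 0.018, -0.011], "grip": 255},
  {"rot": [0, 0, 0], "xyz": [0, 0.0225, -0.014], "grip": 255},
  {"rot": [0, 0, 0], "xyz": [0, 0.0265, -0.0165], "grip": 255},
  {"rot": [0, 0, 0], "xyz": [0, 0.0265, -0.0165], "grip": 255},
  {"rot": [0, 0, 0], "xyz": [0, 0.0265, -0.0165], "grip": 255},
])

```text
clock: 15.43
tool_pos: [0.584, 0.1659, 0.2794]
eef_rot: [0.677, 0.736, 0.0, -0.0]
contact_force: [-4.5, -0.1, 4.9]
opening: 0.101
finger_force: 34.1
```

```bash
cat > st.py <<'E'
from h import *
s=r.get_state();print(s["clock"],s["opening"],s["contact_force"].round(1),s["finger_force"].round(1),s["tool_pos"].round(4))
hx=np.array((np.cos(.083),np.sin(.083),0));hy=np.array((-hx[1],hx[0],0));h=np.array((.4672,.1562,.0659))+.262*hx
d=s["tool_pos"]-h;print("ang",np.arctan2(d[2],-d@hx),np.hypot(d[2],d@hx))
H=h+(0,0,.019);im=r.snapshot("top");hsv=cv2.cvtColor(im,cv2.COLOR_RGB2HSV);c=cam("top")
cv2.imwrite("pics/last.png",im[:,:,::-1])
for t in np.arange(.5,1.46,.05):
    uv=proj(c,H+.16*hy+.12*(-np.cos(t)*hx+np.array((0,0,np.sin(t)))))[0];u,v=uv.round().astype(int)
    print(round(t,2),uv.round(1),[hsv[v,k].tolist() for k in range(u-2,u+4)])
E
python3 st.py
```

```text
Traceback (most recent call last):
  File "st.py", line 2, in <module>
    s=r.get_state();print(s["clock"],s["opening"],s["contact_force"].round(1),s["finger_force"].round(1),s["tool_pos"].round(4))
                                                                              ^^^^^^^^^^^^^^^^^^^^^^^
AttributeError: 'float' object has no attribute 'round'
```

```bash
sed -i 's/s\["finger_force"\].round(1)/s["finger_force"]/' st.py; python3 st.py
```

```text
15.4333 0.10080831561042346 [-4.5 -0.1  4.9] 34.09724950790405 [0.584  0.1659 0.2794]
ang 0.9748653583139225 0.25791053117547025
0.5 [228.9 167.6] [[18, 113, 156], [15, 60, 137], [14, 45, 119], [19, 56, 113], [18, 32, 97], [30, 4, 60]]
0.55 [228.5 166.2] [[16, 84, 145], [13, 41, 132], [14, 67, 121], [17, 76, 108], [30, 24, 85], [150, 9, 60]]
0.6 [228.2 164.8] [[18, 124, 158], [15, 69, 136], [14, 46, 128], [15, 84, 125], [18, 107, 107], [21, 34, 53]]
0.65 [227.9 163.2] [[38, 125, 96], [60, 130, 94], [64, 151, 81], [23, 130, 126], [17, 110, 134], [0, 12, 62]]
0.7 [227.6 161.6] [[49, 146, 91], [66, 208, 87], [65, 121, 82], [22, 71, 93], [17, 68, 101], [8, 14, 72]]
0.75 [227.3 160. ] [[26, 132, 118], [67, 196, 91], [64, 160, 78], [49, 40, 89], [25, 14, 107], [26, 17, 103]]
0.8 [227.  158.3] [[36, 135, 81], [52, 163, 75], [55, 155, 64], [48, 47, 82], [30, 21, 97], [30, 17, 106]]
0.85 [226.7 156.5] [[21, 245, 176], [22, 246, 177], [22, 233, 163], [22, 220, 116], [20, 94, 76], [30, 12, 62]]
0.9 [226.4 154.7] [[22, 235, 169], [22, 241, 189], [22, 235, 190], [21, 234, 174], [21, 232, 133], [2
[... 531 characters left out ...]
 148], [17, 141, 159], [18, 141, 176]]
1.2 [225.1 143. ] [[13, 159, 164], [4, 213, 176], [1, 234, 173], [11, 170, 159], [18, 137, 168], [17, 133, 146]]
1.25 [225. 141.] [[11, 168, 168], [2, 222, 179], [1, 231, 169], [12, 168, 158], [17, 133, 151], [16, 113, 88]]
1.3 [224.8 139. ] [[8, 180, 169], [1, 226, 183], [2, 210, 164], [6, 177, 91], [15, 57, 45], [90, 8, 34]]
1.35 [224.7 137. ] [[9, 179, 167], [1, 231, 183], [0, 222, 145], [2, 152, 52], [38, 28, 37], [17, 126, 109]]
1.4 [224.6 135.1] [[7, 195, 157], [1, 249, 178], [1, 228, 133], [13, 137, 67], [18, 129, 121], [18, 137, 155]]
1.45 [224.5 133.1] [[6, 158, 152], [2, 178, 163], [4, 182, 125], [16, 138, 131], [18, 144, 159], [17, 136, 161]]
```

Emit:
carry_out([
  {"rot": [0, 0, 0], "xyz": [0, -0.001, -0.001], "grip": 255},
  {"rot": [0, 0, 0], "xyz": [0, -0.001, -0.001], "grip": 255},
  {"rot": [0, 0, 0], "xyz": [0, -0.006, 0.003], "grip": 255},
  {"rot": [0, 0, 0], "xyz": [0, -0.011, 0.007], "grip": 255},
  {"rot": [0, 0, 0], "xyz": [0, -0.016, 0.011], "grip": 255},
  {"rot": [0, 0, 0], "xyz": [0, -0.021, 0.015], "grip": 255},
  {"rot": [0, 0, 0], "xyz": [0, -0.026, 0.019], "grip": 255},
  {"rot": [0, 0, 0], "xyz": [0, -0.031, 0.0232], "grip": 255},
])

```text
clock: 16.15
tool_pos: [0.5528, 0.1633, 0.2546]
eef_rot: [0.677, 0.736, 0.001, 0.0]
contact_force: [4.7, 1.9, -4.3]
opening: 0.098
finger_force: 34.9
```

Emit:
carry_out([
  {"rot": [0, 0, 0], "xyz": [0, -0.005, 0.0043], "grip": 255},
  {"rot": [0, 0, 0], "xyz": [0, -0.0105, 0.0095], "grip": 255},
  {"rot": [0, 0, 0], "xyz": [0, -0.0105, 0.0095], "grip": 255},
  {"rot": [0, 0, 0], "xyz": [0, -0.0105, 0.0095], "grip": 255},
  {"rot": [0, 0, 0], "xyz": [0, -0.0105, 0.0095], "grip": 255},
])

```text
clock: 16.57
tool_pos: [0.5428, 0.1625, 0.2449]
eef_rot: [0.677, 0.736, 0.0, 0.0]
contact_force: [6.2, 1.0, -5.4]
opening: 0.103
finger_force: 35.0
```

```bash
python3 st.py | head -12; python3 -c "
from h import *
im=r.snapshot('side');m=mask(im,(0,150,60),(6,255,255))|mask(im,(174,150,60),(180,255,255));print(blobs(m,15)[1])"
```

```text
16.5667 0.10278591084430315 [ 6.2  1.  -5.4] 34.99299466609955 [0.5428 0.1625 0.2449]
ang 0.7658465728397806 0.2581892362829836
0.5 [228.9 167.6] [[17, 113, 153], [15, 58, 136], [14, 43, 120], [18, 55, 92], [23, 39, 86], [20, 19, 79]]
0.55 [228.5 166.2] [[15, 82, 146], [17, 41, 130], [16, 73, 119], [16, 76, 108], [24, 28, 90], [20, 10, 75]]
0.6 [228.2 164.8] [[17, 125, 155], [16, 73, 137], [15, 43, 131], [16, 86, 125], [19, 88, 128], [21, 43, 102]]
0.65 [227.9 163.2] [[39, 128, 98], [58, 143, 91], [66, 163, 80], [22, 129, 123], [17, 106, 139], [25, 23, 68]]
0.7 [227.6 161.6] [[50, 137, 91], [67, 198, 85], [67, 219, 71], [22, 130, 124], [17, 106, 135], [30, 11, 69]]
0.75 [227.3 160. ] [[41, 132, 62], [65, 183, 81], [66, 198, 89], [68, 206, 62], [20, 139, 57], [14, 102, 65]]
0.8 [227.  158.3] [[53, 162, 52], [53, 170, 72], [54, 177, 65], [61, 155, 41], [80, 109, 14], [30, 85, 12]]
0.85 [226.7 156.5] [[22, 233, 176], [22, 239, 179], [21, 244, 162], [20, 223, 126], [18, 151, 140], [17, 104, 135]]
0.9 [226.4 154.7] [[22, 234, 168], [22, 236, 187], [22, 241, 188], [21, 230, 173], [21, 241, 132], [18, 157, 140]]
0.95 [226.2 152.8] [[22, 232, 176], [23, 234, 193], [23, 233, 194], [22, 245, 176], [20, 208, 147], [17, 156, 152]]
[([395, 247, 18, 15, 167], [403.1, 254.9])]
```

Emit:
carry_out([
  {"rot": [0, 0, 0], "xyz": [0, 0, 0], "grip": 255},
  {"rot": [0, 0, 0], "xyz": [0, 0, 0], "grip": 255},
  {"rot": [0, 0, 0], "xyz": [0, 0, 0], "grip": 255},
  {"rot": [0, 0, 0], "xyz": [0, 0, 0], "grip": 255},
  {"rot": [0, 0, 0], "xyz": [0, 0, 0], "grip": 255},
  {"rot": [0, 0, 0], "xyz": [0, 0, 0], "grip": 255},
])

```text
clock: 17.17
tool_pos: [0.5429, 0.1625, 0.2449]
eef_rot: [0.677, 0.736, 0.001, 0.0]
contact_force: [6.5, 1.8, -5.1]
opening: 0.096
finger_force: 35.0
```

```bash
python3 -c "
from h import *
s=r.get_state();print(s['tool_pos'],abs(s['qd']).max(),s['opening'],s['finger_force'],s['contact_force'])
print(r.finish_job())"
```

```text
[0.54291286 0.16246656 0.24493299] 0.0017924218164756037 0.09590134060404835 34.99455749988556 [ 6.53523142  1.8301214  -5.10902002]
the job is handed in; nothing more can be done
None
```

The job is handed in (no verdict was returned): the stopper is fully home in the vent pipe and released, and the lid was raised into the red (about 0.97 rad), brought back to about 0.77 rad in the green band, and is still held there by its bar at 35 N.

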